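# Close the dust extraction box with the hook pole

## Task

The milling is done: shut off the dust extraction box. Take the hook pole from its stand, hook it into the ring eye on the flap that hangs open inside the box, and draw the flap shut until the catch has snapped and holds it against its rubber buffer; pull gently, so that the eye is not bent. Then unhook the pole and lay it back in both forks of its stand as it was, keeping the gripper and arm off the box and leaving the other things on the bench where they are.

Things in the scene. Friction and masses are not known exactly. Their poses are not given: they have to be found in the camera images.
- extraction_box: Dust extraction box, fixed: white filter case with slotted grey cover below, aluminium-framed mouth above, clear cheeks and roof, duct at the rear; 340 mm wide (y), 210 deep (x), 402 high. Origin: middle of its front edge on the bench; x points from the front into the box, z up. Mouth: 300 wide between posts, leaning back 8 deg; its header bar's underside at x 39, z 375 mm.
- flap_hinge (a point): Middle of the hinge line (along the box's y), at the foot of the mouth, 140 mm above the bench; axes of the box. Bottom-hung steel flap, 288 wide, 210 tall, 6 thick, 0.35 to 0.6 kg: swings INTO the box. It now rests on its stop, 35 deg inward of shut, and falls open there by its weight unless the catch holds it. Shut, it leans back 8 deg in the mouth.
- eye (a point): Centre of the steel ring eye, 30 mm inside, 42 outside, wire 6 thick, on the flap's outer face. Axes of the flap: x its inward normal, y along the hinge, z up the flap; the hole runs along z. 36 mm out from the face, 150 up from the hinge. In the box's frame: x 76, z 274 mm open; x -15 (up to 11 more or less), z 293 shut; y 0. More than 15 N from the pole bends it.
- catch_mid (a point): Middle of the slotted bracket under the header bar with a sprung roller catch and rubber buffer, 50 mm wide, lowest point 344 mm above the bench. It is set up to 16 mm nearer or deeper, so where the flap is shut must be felt. Pull at the eye: 0.5 to 3 N; near shut the roller adds up to 7 N, then snaps over: the force drops and the flap jumps on to the buffer, which yields 1 mm per 12 N.
- pole: Hook pole, 420 mm, 0.22 to 0.31 kg, loose in its stand: black flat-sided grip 130 long x 24 wide x 26 high on a 12 mm aluminium rod with a steel hook. Origin: centre of the grip; x along the pole to the hook, z up. Rod from x -125 to 283. The hook's finger, 8 thick, turns straight down at the rod's end (x 290, outermost 296), its tip 38 mm below the pole's axis.
- hook (a point): Middle of the hook's down-turned finger: 290 mm along the pole from the grip's centre and 22 mm below the pole's axis; axes of the pole. The finger reaches 16 mm below this point; the underside of the rod is 16 mm above it.
- pole_stand: Pole stand, fixed: aluminium base plate 330 x 70 x 10 mm, two posts, each with an upward V fork of 6 mm wire, prongs 60 mm apart at the top, 115 mm above the bench. Origin: on the bench under the grip's place; x along the stand to the end where the hook lies, z up. Forks at x -95 and x 165 mm carry the rod on both sides of the grip.
- stand_seat (a point): Where the centre of the pole's grip lies when the pole rests in both forks: 95 mm above the bench; axes of the stand, the pole's x along the stand's x.
- mill_jar: Steel milling jar with two seams, 72 mm diameter, 86 high, bystander. Origin: centre of its underside.
- jar_lid: Round steel jar lid with a stepped stem, 76 mm diameter, 50 high, bystander. Origin: centre of its underside.
- beaker: Glass beaker, 64 mm diameter, 85 high, bystander. Origin: centre of its underside.
- jar_cap: White plastic screw cap, 60 mm diameter, 22 high, bystander. Origin: centre of its underside.

How it is judged (in metres and radians):
On the way, in this order (a step that is already met when the one before it is completed fails the run):
1. the hook's finger is through the ring eye of the open flap (distance between hook and eye below 0.019 m and x of eye in the frame of extraction_box above 0.04 m), for 0.1 s.
2. the flap has been drawn up to the catch by the hook in its eye (x of eye in the frame of extraction_box below 0 m and distance between hook and eye below 0.024 m), for 0.2 s.
At the end, for the whole second after the job is handed in: The flap stays shut by its catch (eye at x below 0 in the frame of the box); the pole lies still in both forks, hook at the +x end of the stand and down within 0.5 rad, within 30 mm along and 10 mm across and in height of its seat, aligned within 0.08 rad (x of eye in the frame of extraction_box below 0 m and linear speed of pole below 0.02 m/s and x of pole in the frame of stand_seat between -0.03 and 0.03 m and y of pole in the frame of stand_seat between -0.01 and 0.01 m and z of pole in the frame of stand_seat between -0.01 and 0.01 m and angle between the x axis of pole and the x axis of pole_stand, either way round below 0.08 rad and angle between pole's own z axis and vertical below 0.5 rad and not (x of hook in the frame of stand_seat below 0 m)); the robot touches nothing.
It fails at once if the pole presses or pulls on the box, its flap or eye with more than 15 N (contact force between pole and extraction_box above 15 N).
It fails at once if the gripper or arm touches the box or its flap (contact force between any of the fingers, the arm and extraction_box above 1 N).
It fails at once if a bystander is shifted by more than 15 mm (distance of any of mill_jar, jar_lid, beaker, jar_cap from where it was at the start of the episode above 0.015 m).
It also fails if it takes over 58 s, if anything falls off the work surface, if the arm or the gripper's body presses on something with over 40 N, if the wrist force passes 120 N, or if a joint passes its speed limit or range.

## Robot

A 6-joint arm with a two-finger parallel gripper is mounted at the origin on the work surface. World frame = base frame: x ahead of the robot, y to its left, z up, the work surface at z = 0. Lengths are in mm, angles in rad, forces in N, time in s.
With the tool pointing down it reaches from about 300 to 775 mm from the base axis. Payload 14.6 kg.
Tool frame: the origin (TCP) lies between the finger pads; the fingertips stand 11 mm ahead of it and the grasp point (between the pads) lies 8 mm behind it; z points along the fingers, y is the line along which they close (so a half turn about z gives the same grasp; the last joint's range is limited). The gripper opens to 94 mm and grips with 3 to 60 N. Pads are 16 mm wide; open, the fingers measure 119 mm over their backs; the gripper's body (75 mm by 177 mm) begins 78 mm behind the grasp point.
Start: joints at [1.045, 0.3, 1.521, -0, 1.321, -0.067], TCP at [243.576, 493.113, 216.446] pointing down, gripper open.
Joint ranges: [-3.03, 3.03], [-0.79, 2.21], [0.23, 2.52], [-1.04, 4.18], [0, 3.07], [-2.55, 2.55]. Speed limits (rad/s): [2.22, 2.22, 2.57, 3.14, 3.14, 3.14].

## Interface

Orientations are given as [roll, pitch, yaw] about the fixed x, y, z axes, in that order (R = Rz(yaw) Ry(pitch) Rx(roll)).
In Python, from cell import manip gives the robot as it stands. The module is installed in compiled form; this text tells all that it offers.
- The arm moves only by the tool arm_command, never from a script. Its argument "rows" is one flat list of numbers, 5 for each row, row after row: the shift along the world's x, y, z in mm, then the turn about the world's z in degrees, then the finger opening in mm, from 0 to 94. In form: [dx, dy, dz, twist, jaw, dx, dy, dz, twist, jaw, ...]. A call has 1 to 5 rows; each row shifts and turns the commanded pose from where the row before left it; what a row does not reach is not made up. A row lasts 1/8 s, in which the tool goes at most 62.5 mm and 10.7 degrees, less where a joint would pass 70% of its speed; a pose out of reach is approached as far as the arm can. A call is refused whole if a number of a shift passes 62.5 or a number of a turn 10.7, either way. A call with a gripper value outside its range is refused whole. The fingers move at their own pace and stop on an object; "newtons" is the grip in N (left out, the last holds). Time passes only in rows, so rows that do not move let the fingers close. It gives the time, the measured TCP pose, the force and the opening at its end, in the units of the state.
- manip.read_state(): the state, without advancing time (a new reading comes with each control period).
- manip.camera(name): name is "scene" or "top" or "wrist"; returns a dict with "image" (420x560x3 uint8, blue, green, red), "z_map" (420x560 float32, mm along the optical axis (not along the pixel's ray), 0 where there is no reading), "fx", "fy", "cx", "cy" (pixels), "D" ([k1, k2, p1, p2, k3] as OpenCV has them; the pictures are not rectified), "pose" (4x4, takes a point from camera to world coordinates). Camera axes: x right, y down, z forward; pixel columns grow to the right and rows downward; lengths in mm; the calibration is good to about 2 mm. A picture is of the moment at which its call begins.
- manip.sign_off(): hands the job in, once; it reports no verdict.
The state is a dict: "clock": time; "joints": joint angles; "qd": joint speeds; "effort": joint torques, N m; "eef_pos": TCP position; "eef_rot": TCP orientation; "wrist_force": force on the tool from outside, world axes, zero at the start; "moment": the same for the moment, N m; "finger_gap": finger opening in mm.
Only numpy, scipy, OpenCV 4.12 (cv2) and the standard library are available. Lean on these libraries where they do the work, as an engineer would, in place of code of your own. Each camera call takes 0.05 s, during which the arm holds its last target. There are 200 camera calls.

## Working session

There is one attempt and no reset: what is moved stays moved. The work goes in short steps, Python scripts to look and compute and a tool call to move; the robot and the scene stay as the last step left them, time stands still between calls to the robot, and variables do not carry over. Pictures are saved under pics/ and viewed, on a budget of 10 in all, crops included, one or two more only if the job needs it, and the job is handed in when it is done.

Besides the shell and the picture viewer there is one more tool, called after "Request:" as name(argument=value, ...) on one line, values as JSON. arm_command: Moves the arm, as the interface text tells. Its arguments: {"type":"object","properties":{"rows":{"type":"array","items":{"type":"number"}},"newtons":{"type":"number"}},"required":["rows"]}

```bash
mkdir -p pics; cat > h.py <<'E'
import numpy as np, cv2
from cell import manip
def grab(n):
    c=manip.camera(n); c['K']=np.array([[c['fx'],0,c['cx']],[0,c['fy'],c['cy']],[0,0,1.]]); c['D']=np.array(c['D'],float); c['pose']=np.array(c['pose']); return c
def rays(c,px):
    u=cv2.undistortPoints(np.array(px,float).reshape(-1,1,2),c['K'],c['D']).reshape(-1,2)
    d=np.c_[u,np.ones(len(u))]; return d
def world(c,px,z):  # z depth per px
    p=rays(c,px)*np.array(z,float).reshape(-1,1); return p@c['pose'][:3,:3].T+c['pose'][:3,3]
def cloud(c):
    h,w=c['z_map'].shape; v,u=np.mgrid[:h,:w]; p=world(c,np.c_[u.ravel(),v.ravel()],c['z_map'].ravel()).reshape(h,w,3); p[c['z_map']<=0]=np.nan; return p
def onplane(c,px,h):
    d=rays(c,px)@c['pose'][:3,:3].T; o=c['pose'][:3,3]; return o+d*((h-o[2])/d[:,2])[:,None]
E
python3 - <<'E'
from h import *
ims=[]
for n in ('scene','top'):
    c=grab(n); cv2.imwrite(f'pics/{n}0.png',c['image']); np.savez(f'{n}0.npz',p=cloud(c),im=c['image'])
    print(n,c['fx'],c['pose'].round(3).tolist(),c['D'])
print(manip.read_state())
E
```

```text
scene 391.1854933336147 [[0.818, 0.483, -0.312, 855.56], [0.575, -0.685, 0.448, -463.851], [0.003, -0.546, -0.838, 1023.073], [0.0, 0.0, 0.0, 1.0]] [0.01070634 0.         0.         0.         0.        ]
top 422.8124220691287 [[-0.002, -0.99, 0.142, 383.504], [-1.0, 0.005, 0.024, -35.758], [-0.025, -0.142, -0.99, 1227.606], [0.0, 0.0, 0.0, 1.0]] [-0.10984222  0.          0.          0.          0.        ]
{'clock': 0.1, 'joints': array([ 1.04543369e+00,  3.00431109e-01,  1.52149728e+00,  7.04621304e-06,
        1.32070481e+00, -6.66123534e-02]), 'qd': array([-0.00020695, -0.00214048, -0.00229855,  0.00044743, -0.0006866 ,
        0.00025605]), 'effort': array([ 1.40929274e-04, -5.32643723e+01, -3.53286695e+01,  7.08794896e-02,
        2.34754389e-02, -9.21180367e-05]), 'eef_pos': array([243.45340656, 492.94192481, 215.94371107]), 'eef_rot': array([-3.14055487e+00, -7.60720595e-05,  2.68284059e+00]), 'wrist_force': array([ 0.43278607,  0.24066165, -0.13120656]), 'moment': array([-0.00560436,  0.01673737,  0.02299719]), 'finger_gap': 93.97838319541891}
```

View pics/scene0.png

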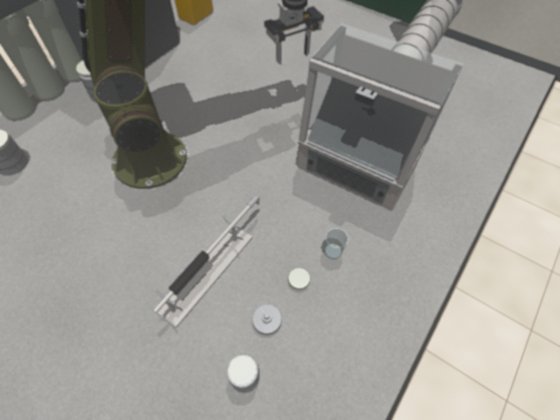

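View pics/top0.png

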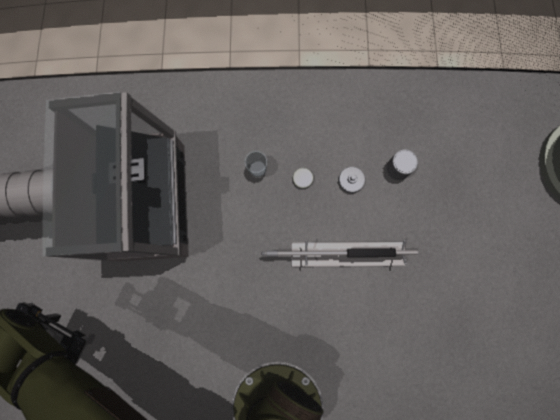

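The scene view shows the box at the right with its mouth facing the stand, the catch at about (366,93), and the pole from (160,310) to (258,200). In the top view the pole runs from (265,254, hook) to (418,252), with the grip at (372,252). The box front is at column ~183, and the bystanders stand in the row at rows 160-180.

```bash
python3 - <<'E'
from h import *
d=np.load('top0.npz'); p=d['p']; im=d['im']
reg=np.zeros(im.shape[:2],bool); reg[225:285,255:430]=1
# pole: height >88
m=reg&(p[...,2]>85)&(p[...,2]<125); q=p[m]; g=im.mean(2)[m]
gr=q[g<50]; print('grip n',len(gr),'min',gr.min(0),'max',gr.max(0),'c',(gr.min(0)+gr.max(0))/2)
print('pole y ext',np.percentile(q[:,1],[0,1,99,100]))
for y0 in range(-340,130,40):
    s=q[(abs(q[:,1]-y0)<8)]
    if len(s): print(y0,len(s),np.median(s,0).round(1),s[:,0].min().round(1),s[:,0].max().round(1))
# base plate
m=reg&(p[...,2]>4)&(p[...,2]<25); q=p[m]; print('plate',len(q),np.percentile(q,[1,99],axis=0).round(1))
mk=(m&(im.mean(2)>120)).astype(np.uint8); ys,xs=np.nonzero(mk); r=cv2.minAreaRect(p[mk>0][:,:2].astype(np.float32)); print(r)
# bench level
print('bench',np.nanmedian(p[300:330,300:400,2]))
# box: roof-level
reg=np.zeros(im.shape[:2],bool); reg[80:265,40:200]=1
for lo,hi in ((380,420),(330,365)):
    m=reg&(p[...,2]>lo)&(p[...,2]<hi); q=p[m]
    if len(q): print(lo,len(q),np.percentile(q,[1,50,99],axis=0).round(1).tolist(), cv2.minAreaRect(q[:,:2].astype(np.float32)))
for n,r,s in (('scene',(20,210,290,460),3),('top',(85,260,40,200),4)):
    e=np.load(n+'0.npz')['im'][r[0]:r[1],r[2]:r[3]]; e=cv2.resize(e,None,fx=s*.8,fy=s*.8,interpolation=2); e=cv2.convertScaleAbs(e,alpha=1.5,beta=20)
    cv2.imwrite(f'pics/{n}_c.png',e); print(e.shape)
a=cv2.imread('pics/scene_c.png');b=cv2.imread('pics/top_c.png'); H=max(len(a),len(b)); f=lambda x:cv2.copyMakeBorder(x,0,H-len(x),0,0,0)
o=np.hstack([f(a),f(b)]); print(o.shape); cv2.imwrite('pics/c1.png',cv2.resize(o,(800,int(800*o.shape[0]/o.shape[1]))))
E
```

```text
grip n 378 min [ 422.89993731 -317.15491491   94.69106209] max [ 442.39870919 -189.65264504  113.89275689] c [ 432.64932325 -253.40377998  104.29190949]
pole y ext [-378.82269373 -372.27257824   28.50577056   39.82273955]
-340 80 [ 433.6 -339.8  100.3] 401.5 467.2
-300 52 [ 433.7 -300.1  106.7] 423.1 444.5
-260 56 [ 434.  -259.7  107.5] 423.3 444.8
-220 55 [ 434.3 -220.1  107. ] 423.6 445.0
-180 30 [ 434.9 -180.5   99. ] 429.5 440.4
-140 24 [ 433.8 -140.5   98. ] 429.8 438.0
-100 30 [ 432.6 -100.7   97.9] 427.4 438.4
-60 24 [431.5 -60.7  98.8] 427.5 435.6
-20 24 [431.6 -20.8  99.9] 427.5 435.7
20 36 [431.7  19.   99.8] 425.1 438.5
plate 2029 [[ 360.1 -398.8    4.1]
 [ 504.4   20.7   14.9]]
((433.6675720214844, -204.29283142089844), (68.01702117919922, 325.8726501464844), 0.2443913370370865)
bench -0.786361305691571
380 14085 [[420.4, 281.9, 381.7], [581.1, 380.6, 401.2], [754.3, 482.8, 404.7]] ((589.1316528320312, 375.27923583984375), (342.13458251953125, 216.39364624023438), 3.5461981296539307)
330 320 [[414.1, 272.0, 330.3], [442.8, 305.5, 350.7], [761.1, 451.2, 364.6]] ((560.7503051757812, 310.5611572265625), (154.15829467773438, 378.095947265625), 68.2351303100586)
(456, 408, 3)
(560, 512, 3)
(560, 920, 3)
```

View pics/c1.png

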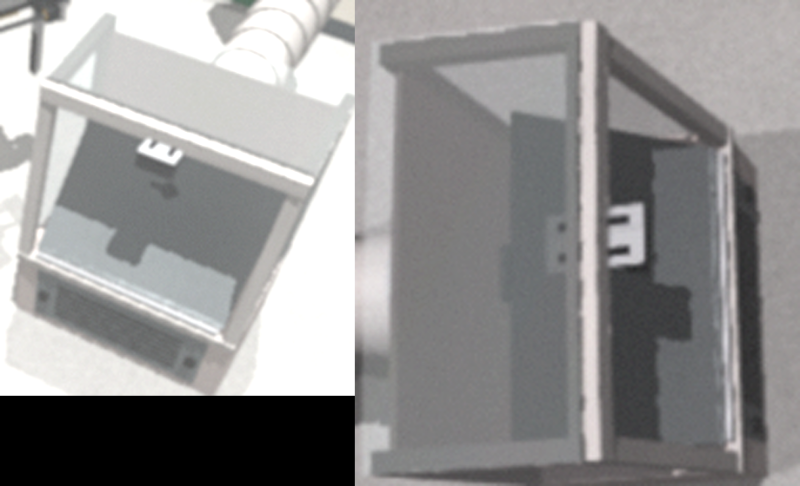

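The crop shows the eye at scene pixel ~(368,110), just below the catch at (366,93). The pole's grip is at about (433.5,-253), along +y. Moving to the pole now.

Request:
arm_command(rows=[7,-61,0,-5.3,94,7,-61,0,-5.3,94,7,-61,0,-5.3,94,7,-61,0,-5.3,94,20,-58,0,-5.3,94])

```text
clock: 0.72
eef_pos: [291.1, 189.4, 216.5]
eef_rot: [3.141, 0.0, 2.218]
wrist_force: [1.8, 0.8, 0.2]
finger_gap: 94.0
```

Request:
arm_command(rows=[20,-58,0,-5.3,94,20,-58,0,-5.3,94,20,-58,0,-5.3,94,20,-58,0,-5.3,94,20,-58,0,-5.3,94])

```text
clock: 1.35
eef_pos: [391.7, -101.1, 216.5]
eef_rot: [3.141, 0.0, 1.754]
wrist_force: [0.8, 1.6, 0.8]
finger_gap: 94.0
```

Request:
arm_command(rows=[20,-58,0,-5.3,94,20,-60,0,-5.3,94,0,0,0,0,94])

```text
clock: 1.72
eef_pos: [431.4, -219.0, 215.3]
eef_rot: [-3.14, -0.001, 1.568]
wrist_force: [-0.4, 0.3, -0.2]
finger_gap: 94.2
```

```bash
python3 - <<'E'
from h import *
s=manip.read_state(); print(s['clock'],s['eef_pos'],s['eef_rot'],s['joints'])
# robot now away from box: fresh clouds
for n in ('scene','top'):
    c=grab(n); np.savez(f'{n}1.npz',p=cloud(c),im=c['image'])
p=np.load('scene1.npz')['p']; im=np.load('scene1.npz')['im']
print('eye region z/y/x')
for v in range(102,118,2): print(v,[tuple(p[v,u].round(0).astype(int)) if p[v,u,0]==p[v,u,0] else None for u in range(356,382,3)])
t=np.load('top1.npz')['p']; 
Q=np.vstack([p[:260,270:480].reshape(-1,3),t[80:265,40:200].reshape(-1,3)])
for nm,q in (('scene',p[:260,270:480].reshape(-1,3)),('top',t[80:265,40:200].reshape(-1,3))):
    m=(q[:,2]>397)&(q[:,2]<406); r=cv2.minAreaRect(q[m][:,:2].astype(np.float32)); print(nm,'roof',m.sum(),r)
    for lo,hi in ((20,50),(60,100),(100,130),(136,150)):
        m=(q[:,2]>lo)&(q[:,2]<hi)&(q[:,0]>400)&(q[:,0]<780)&(q[:,1]>200)&(q[:,1]<500); k=q[m]
        b=[]
        for x0 in range(430,760,20):
            s=k[abs(k[:,0]-x0)<8]
            if len(s)>5: b.append((x0,np.percentile(s[:,1],10).round(0)))
        print(lo,b)
E
```

```text
1.725 [ 431.36776045 -218.96935852  215.28776462] [-3.13986433e+00 -7.89152942e-04  1.56799986e+00] [-5.45335014e-01  1.54012884e-01  1.70271319e+00 -2.25563515e-04
  1.28675418e+00 -5.42475813e-01]
eye region z/y/x
102 [(np.int64(540), np.int64(375), np.int64(254)), (np.int64(548), np.int64(376), np.int64(257)), (np.int64(594), np.int64(273), np.int64(356)), (np.int64(602), np.int64(273), np.int64(359)), (np.int64(608), np.int64(275), np.int64(361)), (np.int64(616), np.int64(275), np.int64(365)), (np.int64(621), np.int64(283), np.int64(362)), (np.int64(594), np.int64(392), np.int64(269)), (np.int64(602), np.int64(394), np.int64(272))]
104 [(np.int64(544), np.int64(369), np.int64(253)), (np.int64(551), np.int64(374), np.int64(253)), (np.int64(559), np.int64(374), np.int64(257)), (np.int64(568), np.int64(375), np.int64(261)), (np.int64(610), np.int64(273), np.int64(357)), (np.int64(617), np.int64(274), np.int64(360)), (np.int64(590), np.int64(386), np.int64(264)), (np.int64(597), np.int64(388), np.int64(267)), (np.int64(605), np.int64(391), np.int64(268))]
106 [(np.int64(546), np.int6
[... 5582 characters left out ...]
np.float64(259.0)), (550, np.float64(260.0)), (590, np.float64(264.0)), (610, np.float64(264.0)), (630, np.float64(266.0)), (650, np.float64(267.0)), (670, np.float64(269.0)), (690, np.float64(270.0)), (710, np.float64(271.0)), (750, np.float64(275.0))]
136 [(430, np.float64(254.0)), (450, np.float64(255.0)), (470, np.float64(259.0)), (490, np.float64(260.0)), (510, np.float64(262.0)), (530, np.float64(263.0)), (550, np.float64(265.0)), (570, np.float64(268.0)), (590, np.float64(268.0)), (610, np.float64(269.0)), (630, np.float64(270.0)), (650, np.float64(273.0)), (670, np.float64(274.0)), (690, np.float64(274.0)), (710, np.float64(275.0)), (730, np.float64(279.0)), (750, np.float64(278.0))]
```

Request:
arm_command(rows=[2.5,0,-40,0,94,0,0,-45,0,94,0,0,-33,0,94,0,0,-10,0,94,0,0,0,0,94])

```text
clock: 2.45
eef_pos: [434.1, -215.6, 89.1]
eef_rot: [3.141, 0.0, 1.574]
wrist_force: [0.4, 0.2, 0.4]
finger_gap: 94.0
```

Request:
arm_command(rows=[0,0,0,0,20,0,0,0,0,10,0,0,0,0,0,0,0,0,0,0,0,0,0,0,0], newtons=60)

```text
clock: 3.08
eef_pos: [433.8, -216.2, 88.5]
eef_rot: [3.142, -0.0, 1.573]
wrist_force: [-0.4, -1.3, 0.1]
finger_gap: 47.5
```

Request:
arm_command(rows=[0,0,0,0,0,0,0,0,0,0,0,0,0,0,0])

```text
clock: 3.45
eef_pos: [433.3, -216.1, 88.3]
eef_rot: [-3.14, -0.0, 1.573]
wrist_force: [-3.7, -0.3, 1.3]
finger_gap: 23.6
```

```bash
python3 - <<'E'
from h import *
s=manip.read_state(); print(s['clock'],s['eef_pos'],s['eef_rot'],s['finger_gap'],s['wrist_force'],s['moment'])
E
```

```text
3.45 [ 433.3363342  -216.10445632   88.27263604] [-3.14025728e+00 -3.09879864e-04  1.57286199e+00] 23.595490181788897 [-3.72827669 -0.33902973  1.3257975 ] [-0.18688811  0.88484386  0.03061376]
```

Request:
arm_command(rows=[0,0,8,0,0,0,0,16,0,0,0,0,25,0,0,0,0,30,0,0,0,0,30,0,0])

```text
clock: 4.08
eef_pos: [433.9, -216.1, 199.6]
eef_rot: [3.141, 0.0, 1.573]
wrist_force: [1.0, 0.4, -2.4]
finger_gap: 23.6
```

Request:
arm_command(rows=[20,27,30,0.8,0,30,40,30,0.8,0,35,45,30,0.8,0,30,42,20,0.7,0,21,30,12,0.5,0])

```text
clock: 4.7
eef_pos: [569.6, -31.5, 320.8]
eef_rot: [3.139, 0.0, 1.637]
wrist_force: [0.9, -0.1, -2.7]
finger_gap: 23.9
```

Request:
arm_command(rows=[0,0,0,0,0,0,0,0,0,0])

```text
clock: 4.95
eef_pos: [568.4, -33.9, 318.8]
eef_rot: [-3.142, 0.0, 1.635]
wrist_force: [-0.8, -0.9, -2.5]
finger_gap: 23.3
```

```bash
python3 - <<'E'
from h import *
s=manip.read_state(); print(s['clock'],s['eef_pos'],s['eef_rot'],s['finger_gap'],s['wrist_force'],s['moment'])
ims=[]
c=grab('scene'); np.savez('scene2.npz',p=cloud(c),im=c['image'])
w=grab('wrist'); t=grab('top'); np.savez('top2.npz',p=cloud(t),im=t['image'])
a=cv2.resize(c['image'][60:260,230:440],None,fx=2.5,fy=2.5,interpolation=2)[:500]
b=cv2.resize(w['image'],(400,300)); tt=t['image'][80:320,40:340]
o=np.zeros((600,800,3),np.uint8); o[:500,:525][:a.shape[0],:a.shape[1]]=a[:,:525]; o[:225,525:]=cv2.resize(b,(275,225)); o[225:445,525:]=cv2.resize(tt,(275,220)); cv2.imwrite('pics/p2.png',o)
# pole points from top cloud
p=cloud(t); q=p.reshape(-1,3)
e=s['eef_pos']
m=(q[:,2]>290)&(q[:,2]<350)&(abs(q[:,0]-560)<60)&(q[:,1]<235); k=q[m]
for y0 in range(-170,240,20):
    r=k[abs(k[:,1]-y0)<8]
    if len(r): print(y0,len(r),np.median(r,0).round(1))
E
```

```text
4.95 [568.36236651 -33.89083779 318.82716314] [-3.14153036e+00  1.76523926e-04  1.63547670e+00] 23.343293185855448 [-0.78022412 -0.86590807 -2.47188521] [-0.0052025   0.06988924  0.05492083]
-170 37 [ 575.3 -170.5  329.6]
-150 45 [ 573.5 -150.9  329.2]
-130 82 [ 571.5 -128.6  336.9]
-110 84 [ 569.4 -111.4  336.6]
-70 8 [558.9 -76.9 333.1]
10 34 [563.2  11.4 329.4]
30 16 [563.   24.4 328.9]
70 40 [559.5  70.2 329. ]
90 40 [559.2  90.1 329.1]
110 40 [557.4 109.5 329. ]
130 46 [556.2 129.8 329.6]
150 39 [555.2 150.8 329.3]
170 47 [553.4 170.1 329.5]
190 56 [551.9 190.1 330.6]
210 39 [550.2 209.3 326.8]
```

View pics/p2.png

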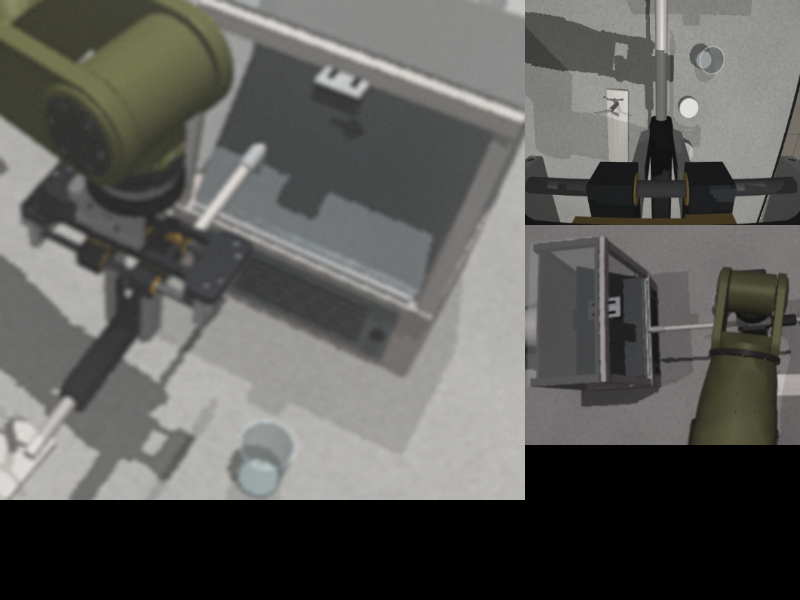

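Pole held level at axis z≈325, direction matches the box (93.7°). The hook is just in front of the mouth, left of the eye, at crop (255,155); the eye is at crop (348,127). Going in beside the catch.

Request:
arm_command(rows=[-1,15,0,0,0,-2,30,0,0,0,-2,30,0,0,0,-2,30,0,0,0,-1,14,0,0,0])

```text
clock: 5.72
eef_pos: [560.4, 87.1, 318.6]
eef_rot: [3.142, -0.0, 1.637]
wrist_force: [0.4, -0.1, -3.4]
finger_gap: 23.6
```

Request:
arm_command(rows=[0,4,0,0,0,0,0,0,0,0])

```text
clock: 5.98
eef_pos: [560.9, 89.0, 318.5]
eef_rot: [-3.142, 0.0, 1.635]
wrist_force: [-0.4, -0.2, -3.0]
finger_gap: 23.5
```

```bash
cat > look.py <<'E'
import sys
from h import *
s=manip.read_state(); print(s['clock'],s['eef_pos'].round(1),s['eef_rot'].round(4),s['finger_gap'],s['wrist_force'].round(2),s['moment'].round(3))
c=grab('scene'); np.savez('s.npz',p=cloud(c),im=c['image'])
a=cv2.resize(c['image'][80:150,320:410],None,fx=8,fy=8,interpolation=cv2.INTER_CUBIC)
cv2.imwrite(sys.argv[1],cv2.convertScaleAbs(a,alpha=1.6,beta=10))
# predicted pixels
def proj(P):
    T=np.linalg.inv(c['pose']); return cv2.projectPoints(np.array(P,float),cv2.Rodrigues(T[:3,:3])[0],T[:3,3],c['K'],c['D'])[0].reshape(-1,2)
e=s['eef_pos']; y=s['eef_rot'][2]; d=np.array([np.cos(y+.0015),np.sin(y+.0015),0]); hook=e+253*d+[0,0,6.7-22]
print('hook',hook.round(1),'px in crop hook/tip/rodend/eye',((proj([hook,hook-[0,0,16],hook+[0,0,22],[591,343,274]])-[320,80])*8).round(0).tolist())
E
python3 look.py pics/p3.png
```

```text
5.975 [560.9  89.  318.5] [-3.1416e+00  1.0000e-04  1.6353e+00] 23.476196894637365 [-0.37 -0.22 -3.  ] [-0.017  0.037 -0.043]
hook [544.2 341.5 303.2] px in crop hook/tip/rodend/eye [[275.0, 124.0], [267.0, 161.0], [286.0, 71.0], [383.0, 242.0]]
```

View pics/p3.png

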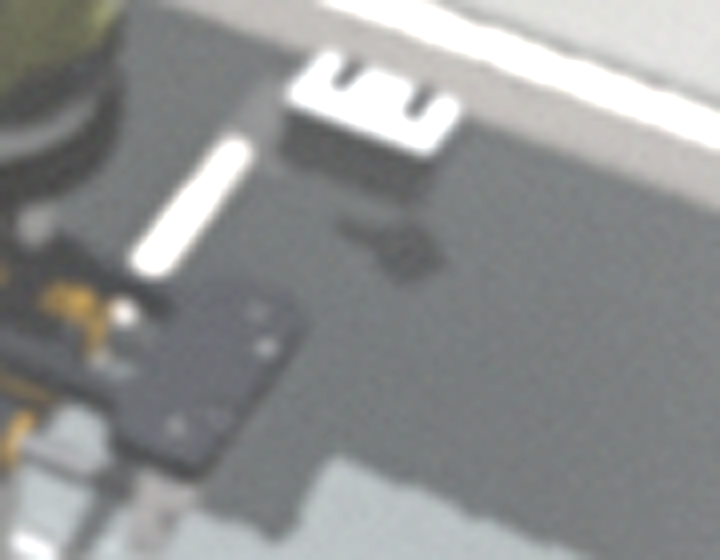

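The hook is well inside, left of the catch. The ring's front arc runs from crop (335,220) to (440,265), close to the predicted eye pixel (383,242). I'll fit the ring centre from the depth points.

```bash
python3 - <<'E'
from h import *
from scipy.optimize import least_squares
P=[]
for f in ('scene0','scene1','scene2','s'):
    p=np.load(f+'.npz')['p'][96:120,355:382].reshape(-1,3); k=p[(p[:,2]<302)&(p[:,2]>255)&(p[:,1]<352)&(p[:,1]>315)]
    P.append(k)
P=np.vstack(P); print(len(P),P[:14].round(0).tolist())
a=np.radians(3.75); bx=np.array([-np.sin(a),np.cos(a),0]); by=np.array([-np.cos(a),-np.sin(a),0]); z=np.array([0,0,1.])
th=np.radians(43); n=np.sin(th)*bx+np.cos(th)*z; nx=np.cos(th)*bx-np.sin(th)*z
def res(c):
    d=P-c; h=d@n; r=np.hypot(d@nx,d@by); return np.hypot(r-18,h)-3
s=least_squares(res,[591,343,274],loss='soft_l1',f_scale=2); print(s.x.round(1),np.abs(s.fun).mean())
s=least_squares(lambda q:res([q[0],q[1],274]),[591,343],loss='soft_l1',f_scale=2); print(s.x.round(1),np.abs(s.fun).mean())
E
```

```text
140 [[573.0, 341.0, 278.0], [577.0, 337.0, 283.0], [576.0, 335.0, 280.0], [579.0, 333.0, 284.0], [582.0, 332.0, 286.0], [585.0, 331.0, 288.0], [587.0, 334.0, 287.0], [579.0, 334.0, 279.0], [585.0, 328.0, 287.0], [586.0, 330.0, 286.0], [588.0, 333.0, 285.0], [592.0, 330.0, 288.0], [595.0, 329.0, 291.0], [587.0, 331.0, 282.0]]
[592.5 344.2 273.8] 1.1108847026007962
[592.6 344.2] 1.1217937230623243
```

Request:
arm_command(rows=[8,1,0,0,0,14,1,0,0,0,14,1,0,0,0,10,1,0,0,0,3,0,0,0,0])

```text
clock: 6.65
eef_pos: [610.3, 93.3, 318.1]
eef_rot: [-3.141, 0.0, 1.635]
wrist_force: [0.1, -0.2, -2.4]
finger_gap: 23.5
```

Request:
arm_command(rows=[0,0,0,0,0])

```text
clock: 6.78
eef_pos: [609.8, 93.4, 318.5]
eef_rot: [-3.141, 0.0, 1.635]
wrist_force: [0.6, 0.5, -2.4]
finger_gap: 23.4
```

```bash
cat >> look.py <<'E'
p=cloud(c)[80:150,320:410].reshape(-1,3)
q=p-e; t=q@d; l=q@np.array([-d[1],d[0],0])
m=(t>150)&(abs(l)<14)&(abs(q[:,2]-6.7-3)<10)
for t0 in range(155,270,15):
    k=m&(abs(t-t0)<8)
    if k.sum()>3: print(t0,k.sum(),'lat',np.median(l[k]).round(1),'z',np.median(p[k,2]).round(1))
E
python3 look.py pics/p4.png
```

```text
6.775 [609.8  93.4 318.5] [-3.1414  0.      1.6354] 23.438385951068174 [ 0.61  0.54 -2.43] [-0.038  0.063 -0.017]
hook [593.1 345.8 303.2] px in crop hook/tip/rodend/eye [[410.0, 174.0], [400.0, 211.0], [423.0, 122.0], [383.0, 242.0]]
155 16 lat -1.6 z 328.1
170 25 lat -3.1 z 328.2
185 22 lat -3.2 z 328.4
200 21 lat -4.2 z 327.5
215 5 lat -2.7 z 322.9
```

View pics/p4.png

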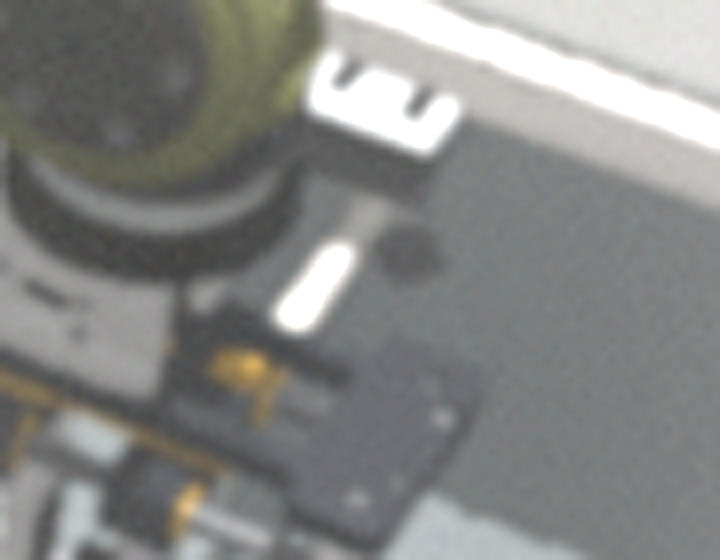

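The rod runs under the catch over the ring, with its visible end at crop (375,215). It sits over the eye to within about 2 mm, so I'll lower it in steps.

Request:
arm_command(rows=[0,0,-5,0,0,0,0,-4,0,0,0,0,-3,0,0])

```text
clock: 7.2
eef_pos: [609.6, 93.5, 306.2]
eef_rot: [-3.141, -0.0, 1.636]
wrist_force: [0.2, -0.5, -2.2]
finger_gap: 23.7
```

Request:
arm_command(rows=[0,0,-4,0,0,0,0,-3,0,0,0,0,0,0,0])

```text
clock: 7.58
eef_pos: [609.7, 93.5, 299.3]
eef_rot: [-3.141, 0.0, 1.636]
wrist_force: [-0.6, -0.5, -2.7]
finger_gap: 23.8
```

Request:
arm_command(rows=[0,0,-3,0,0,0,0,-2,0,0,0,0,-1,0,0,0,0,0,0,0])

```text
clock: 8.07
eef_pos: [609.8, 93.5, 293.5]
eef_rot: [-3.142, 0.0, 1.636]
wrist_force: [-0.0, -0.4, -0.3]
finger_gap: 23.4
```

Request:
arm_command(rows=[0,0,0,0,0])

```text
clock: 8.2
eef_pos: [609.8, 93.5, 293.6]
eef_rot: [3.142, -0.0, 1.636]
wrist_force: [1.0, -0.4, -2.6]
finger_gap: 23.4
```

```bash
python3 look.py pics/p5.png
```

```text
8.2 [609.8  93.5 293.6] [ 3.1416 -0.      1.6356] 23.386605748973015 [ 1.03 -0.37 -2.65] [-0.037  0.018  0.011]
hook [593.  345.9 278.3] px in crop hook/tip/rodend/eye [[395.0, 230.0], [386.0, 266.0], [408.0, 180.0], [383.0, 242.0]]
155 16 lat -1.8 z 304.2
170 20 lat -3.4 z 303.5
185 21 lat -2.8 z 304.0
200 20 lat -2.9 z 303.8
215 30 lat -3.0 z 305.4
230 17 lat -4.3 z 304.9
```

No contact, and the finger is in the ring (about 4 mm from the eye centre). Now drawing the flap along its arc, gently.

Request:
arm_command(rows=[0.2,-3,0,0,0,0.2,-4,0.5,0,0,0.3,-5,1,0,0,0.3,-5,1.5,0,0,0.3,-5,1.8,0,0])

```text
clock: 8.88
eef_pos: [611.1, 71.2, 298.6]
eef_rot: [3.141, -0.0, 1.636]
wrist_force: [-0.8, 2.7, -1.8]
finger_gap: 23.5
```

```bash
cat > eye.py <<'E'
from h import *
s=manip.read_state(); print(s['clock'],s['eef_pos'].round(1),s['wrist_force'].round(2))
c=grab('scene'); q=cloud(c).reshape(-1,3)
a=np.radians(3.75); bx=np.array([-np.sin(a),np.cos(a),0]); by=np.array([-np.cos(a),-np.sin(a),0])
o=np.array([592.5,344.2,0])-76*bx; r=q-o; X=r@bx; Y=r@by; Z=r[:,2]-140
# flap outer-face points left/right of the eye; distance along polar angle
m=(abs(Y)>55)&(abs(Y)<130)&(Z>60)&(Z<215)&(X>-30)&(X<180)
th=np.degrees(np.arctan2(X[m],Z[m])); h,e=np.histogram(th,bins=np.arange(-10,60,1.)); k=np.argsort(h)[-3:]
print('flap angle peaks',[(e[i],h[i]) for i in k],'n',m.sum()); 
g=np.median(th[(abs(th-e[np.argmax(h)]-.5)<3)]); print('theta~',g.round(1),'eye x~',(150*np.sin(np.radians(g))-36*np.cos(np.radians(g))).round(1))
E
python3 eye.py
```

```text
8.875 [611.1  71.2 298.6] [-0.77  2.68 -1.76]
flap angle peaks [(np.float64(38.0), np.int64(242)), (np.float64(36.0), np.int64(383)), (np.float64(37.0), np.int64(539))] n 1315
theta~ 37.3 eye x~ 62.3
```

The flap follows (43° → ~37°) at about 3 N.

Request:
arm_command(rows=[0.3,-5,1.6,0,0,0.3,-5,1.5,0,0,0.3,-5,1.4,0,0,0.3,-5,1.2,0,0,0.3,-5,1.1,0,0])

```text
clock: 9.55
eef_pos: [612.6, 46.1, 305.2]
eef_rot: [-3.142, 0.0, 1.636]
wrist_force: [0.2, 1.2, -2.5]
finger_gap: 23.6
```

Request:
arm_command(rows=[0.3,-4,0.7,0,0,0.3,-4,0.6,0,0,0.2,-4,0.5,0,0,0.2,-3,0.3,0,0,0.2,-2,0.2,0,0])

```text
clock: 10.18
eef_pos: [613.8, 29.3, 307.4]
eef_rot: [-3.142, 0.0, 1.636]
wrist_force: [-1.1, 1.4, -3.5]
finger_gap: 23.5
```

```bash
python3 eye.py
```

```text
10.175 [613.8  29.3 307.4] [-1.14  1.44 -3.53]
flap angle peaks [(np.float64(20.0), np.int64(156)), (np.float64(22.0), np.int64(495)), (np.float64(21.0), np.int64(696))] n 1562
theta~ 21.9 eye x~ 22.5
```

Request:
arm_command(rows=[0.2,-3,0.2,0,0,0.2,-3,0.2,0,0,0.2,-2.5,0.1,0,0,0.1,-2,0.1,0,0,0.1,-1.5,0.1,0,0])

```text
clock: 10.85
eef_pos: [614.6, 17.3, 308.2]
eef_rot: [3.142, 0.0, 1.636]
wrist_force: [-0.2, 1.0, -3.0]
finger_gap: 23.7
```

Request:
arm_command(rows=[0.1,-1.5,0,0,0,0.1,-1.5,0,0,0])

```text
clock: 11.1
eef_pos: [614.8, 14.4, 308.2]
eef_rot: [-3.142, -0.0, 1.636]
wrist_force: [0.5, 1.2, -2.4]
finger_gap: 23.4
```

Request:
arm_command(rows=[0.1,-1.5,0,0,0,0.1,-1.5,0,0,0,0,-1,0,0,0])

```text
clock: 11.48
eef_pos: [615.0, 10.4, 308.2]
eef_rot: [-3.142, 0.0, 1.636]
wrist_force: [-0.3, 0.8, -3.6]
finger_gap: 23.5
```

Request:
arm_command(rows=[0.1,-1,0,0,0,0,-1,0,0,0,0.1,-1,0,0,0])

```text
clock: 11.85
eef_pos: [615.2, 7.4, 308.2]
eef_rot: [3.142, 0.0, 1.636]
wrist_force: [-1.0, 0.6, -2.2]
finger_gap: 23.3
```

Request:
arm_command(rows=[0.1,-1,0,0,0,0,-1,0,0,0,0.1,-1,0,0,0])

```text
clock: 12.22
eef_pos: [615.4, 4.4, 308.2]
eef_rot: [-3.142, -0.0, 1.636]
wrist_force: [-1.0, 0.9, -3.3]
finger_gap: 23.9
```

Request:
arm_command(rows=[0.1,-1,0,0,0,0,-1,0,0,0,0.1,-1,0,0,0])

```text
clock: 12.6
eef_pos: [615.6, 1.4, 308.1]
eef_rot: [3.142, 0.0, 1.636]
wrist_force: [-0.2, 1.4, -3.1]
finger_gap: 23.9
```

Request:
arm_command(rows=[0.1,-1,0,0,0,0,-1,0,0,0])

```text
clock: 12.85
eef_pos: [615.7, -0.6, 308.2]
eef_rot: [3.142, 0.0, 1.636]
wrist_force: [-0.3, 0.9, -3.3]
finger_gap: 23.3
```

```bash
python3 eye.py
```

```text
12.85 [ 6.157e+02 -6.000e-01  3.082e+02] [-0.26  0.9  -3.32]
flap angle peaks [(np.float64(12.0), np.int64(142)), (np.float64(11.0), np.int64(577)), (np.float64(10.0), np.int64(697))] n 1564
theta~ 11.0 eye x~ -6.8
```

Request:
arm_command(rows=[0.1,-1,0,0,0,0,-1,0,0,0])

```text
clock: 13.15
eef_pos: [615.8, -2.6, 308.2]
eef_rot: [3.142, 0.0, 1.636]
wrist_force: [0.0, 1.7, -3.0]
finger_gap: 23.5
```

Request:
arm_command(rows=[0.1,-1,0,0,0,0,-1,0,0,0])

```text
clock: 13.4
eef_pos: [615.8, -3.7, 308.0]
eef_rot: [-3.141, -0.002, 1.636]
wrist_force: [-0.5, 7.9, -4.2]
finger_gap: 23.6
```

The roller is felt (8 N). From here in half-millimetre steps.

Request:
arm_command(rows=[0,-0.4,0,0,0])

```text
clock: 13.52
eef_pos: [615.8, -4.1, 308.0]
eef_rot: [-3.141, -0.001, 1.636]
wrist_force: [0.1, 5.9, -4.8]
finger_gap: 23.5
```

Request:
arm_command(rows=[0,-0.4,0,0,0])

```text
clock: 13.65
eef_pos: [615.8, -4.5, 307.9]
eef_rot: [-3.141, -0.001, 1.636]
wrist_force: [-0.1, 6.6, -3.5]
finger_gap: 23.6
```

Request:
arm_command(rows=[0,-0.4,0,0,0])

```text
clock: 13.78
eef_pos: [615.9, -5.0, 308.0]
eef_rot: [-3.141, -0.001, 1.636]
wrist_force: [-0.4, 6.4, -3.5]
finger_gap: 23.6
```

Request:
arm_command(rows=[0,-0.5,0,0,0])

```text
clock: 13.9
eef_pos: [615.9, -5.6, 308.0]
eef_rot: [-3.141, -0.001, 1.636]
wrist_force: [0.0, 4.7, -4.2]
finger_gap: 23.1
```

Request:
arm_command(rows=[0,-0.5,0,0,0])

```text
clock: 14.02
eef_pos: [615.9, -6.4, 308.0]
eef_rot: [-3.141, -0.0, 1.636]
wrist_force: [0.1, 4.4, -4.1]
finger_gap: 23.8
```

Request:
arm_command(rows=[0,-0.5,0,0,0])

```text
clock: 14.15
eef_pos: [615.9, -7.2, 308.1]
eef_rot: [-3.142, 0.0, 1.636]
wrist_force: [-0.3, 2.7, -4.0]
finger_gap: 23.4
```

Request:
arm_command(rows=[0,-0.5,0,0,0])

```text
clock: 14.28
eef_pos: [615.9, -7.9, 308.2]
eef_rot: [-3.142, 0.0, 1.635]
wrist_force: [-0.8, 2.0, -3.5]
finger_gap: 23.4
```

Request:
arm_command(rows=[0,-0.6,0,0,0])

```text
clock: 14.4
eef_pos: [615.9, -8.6, 308.2]
eef_rot: [3.141, 0.0, 1.635]
wrist_force: [0.4, 0.5, -2.4]
finger_gap: 23.4
```

```bash
python3 eye.py
```

```text
14.4 [615.9  -8.6 308.2] [ 0.43  0.51 -2.42]
flap angle peaks [(np.float64(9.0), np.int64(140)), (np.float64(8.0), np.int64(560)), (np.float64(7.0), np.int64(699))] n 1548
theta~ 8.0 eye x~ -14.9
```

Request:
arm_command(rows=[0,-0.6,0,0,0,0,0,0,0,0])

```text
clock: 14.7
eef_pos: [616.0, -9.2, 308.3]
eef_rot: [3.141, 0.0, 1.635]
wrist_force: [-0.3, 0.7, -2.6]
finger_gap: 23.4
```

Request:
arm_command(rows=[0,-0.6,0,0,0,0,0,0,0,0])

```text
clock: 14.95
eef_pos: [615.9, -9.6, 308.2]
eef_rot: [3.142, 0.0, 1.636]
wrist_force: [-1.1, -0.6, -1.1]
finger_gap: 23.7
```

Request:
arm_command(rows=[0,3,0,0,0,-0.2,4,0,0,0,0,3,0,0,0,0,0,0,0,0])

```text
clock: 15.45
eef_pos: [615.7, 0.8, 308.2]
eef_rot: [3.142, 0.0, 1.636]
wrist_force: [-0.1, -0.1, -1.2]
finger_gap: 23.4
```

```bash
python3 eye.py
```

```text
15.45 [615.7   0.8 308.2] [-0.07 -0.06 -1.21]
flap angle peaks [(np.float64(8.0), np.int64(135)), (np.float64(7.0), np.int64(581)), (np.float64(6.0), np.int64(618))] n 1475
theta~ 7.0 eye x~ -17.4
```

The flap stays at ~7° with the hook slack, so the catch holds it. Unhooking: centre in the ring and lift straight up.

Request:
arm_command(rows=[0.1,-2.5,2,0,0,0,0,4,0,0,0,0,5,0,0,0,0,5,0,0])

```text
clock: 16.0
eef_pos: [615.8, -2.0, 324.7]
eef_rot: [3.141, 0.0, 1.636]
wrist_force: [-0.7, -0.9, -3.1]
finger_gap: 23.8
```

Request:
arm_command(rows=[0,0,5,0,0,0,0,5,0,0,0,0,5,0,0,0,0,2,0,0,0,0,0,0,0])

```text
clock: 16.62
eef_pos: [615.8, -2.0, 341.2]
eef_rot: [3.142, -0.0, 1.636]
wrist_force: [0.3, 0.8, -2.5]
finger_gap: 23.9
```

```bash
python3 eye.py
```

```text
16.625 [615.8  -2.  341.2] [ 0.35  0.82 -2.52]
flap angle peaks [(np.float64(8.0), np.int64(146)), (np.float64(7.0), np.int64(596)), (np.float64(6.0), np.int64(686))] n 1553
theta~ 7.0 eye x~ -17.5
```

Request:
arm_command(rows=[0.3,-5,0,0,0,0.6,-9,0,0,0,1,-13,0,0,0,0.5,-20,0,0,0,-20,-30,-10,-0.4,0])

```text
clock: 17.3
eef_pos: [598.5, -80.5, 330.9]
eef_rot: [3.141, 0.0, 1.629]
wrist_force: [0.2, -1.2, -2.4]
finger_gap: 23.8
```

Request:
arm_command(rows=[-38,-33,-25,-0.8,0,-38,-33,-30,-0.8,0,-38,-33,-30,-0.8,0,-35,-28,-30,-0.8,0,-15,-10,-16,0,0])

```text
clock: 17.92
eef_pos: [431.9, -218.0, 199.0]
eef_rot: [-3.14, -0.0, 1.57]
wrist_force: [1.1, 0.1, -2.1]
finger_gap: 23.4
```

Request:
arm_command(rows=[0,0,0,0,0,0,0,0,0,0])

```text
clock: 18.18
eef_pos: [434.8, -216.3, 201.0]
eef_rot: [3.14, 0.001, 1.573]
wrist_force: [0.2, -0.9, -1.6]
finger_gap: 23.8
```

```bash
python3 eye.py; python3 - <<'E'
from h import *
s=manip.read_state(); print(s['eef_pos'],s['eef_rot'])
t=grab('top'); q=cloud(t).reshape(-1,3); e=s['eef_pos']
m=(abs(q[:,2]-e[2]-13)<20)&(abs(q[:,0]-434)<25)&(q[:,1]<70)&(q[:,1]>-400); k=q[m]
for y0 in range(-340,60,40):
    r=k[abs(k[:,1]-y0)<8]
    if len(r): print(y0,len(r),np.median(r,0).round(1))
E
```

```text
18.175 [ 434.8 -216.3  201. ] [ 0.17 -0.91 -1.64]
flap angle peaks [(np.float64(8.0), np.int64(184)), (np.float64(7.0), np.int64(994)), (np.float64(6.0), np.int64(1206))] n 2612
theta~ 6.9 eye x~ -17.6
[ 434.96903794 -216.10198129  200.99155978] [3.14036673e+00 6.41181022e-04 1.57315303e+00]
-180 12 [ 439.4 -174.8  209.6]
-140 28 [ 434.7 -141.   210.9]
-100 35 [ 434.8 -100.2  211.8]
-60 35 [432.6 -59.5 212.2]
-20 30 [432.8 -19.9 210.7]
20 47 [432.8  19.7 212.7]
```

Request:
arm_command(rows=[-1.3,0,-30,0,0,0,0,-35,0,0,0,0,-25,0,0,0,0,-12,0,0,0,0,-5,0,0])

```text
clock: 18.9
eef_pos: [433.3, -215.9, 93.2]
eef_rot: [3.141, 0.0, 1.573]
wrist_force: [0.3, 0.1, -1.3]
finger_gap: 23.5
```

Request:
arm_command(rows=[0,0,-3,0,0,0,0,-1.5,0,0,0,0,0,0,0])

```text
clock: 19.27
eef_pos: [433.1, -216.1, 89.0]
eef_rot: [3.141, 0.0, 1.573]
wrist_force: [-0.5, 0.3, -2.5]
finger_gap: 23.5
```

Request:
arm_command(rows=[0,0,-0.8,0,0,0,0,0,0,0])

```text
clock: 19.52
eef_pos: [433.2, -216.2, 88.3]
eef_rot: [3.141, 0.0, 1.573]
wrist_force: [-0.1, 0.1, 1.8]
finger_gap: 24.0
```

```bash
cat > pole.py <<'E'
from h import *
import sys
s=manip.read_state(); print(s['clock'],s['eef_pos'].round(1),s['wrist_force'].round(2))
t=grab('top'); im=t['image']; p=cloud(t); reg=np.zeros(im.shape[:2],bool); reg[225:285,255:430]=1
m=reg&(p[...,2]>85)&(p[...,2]<125); q=p[m]; g=im.mean(2)[m]
gr=q[g<50]
if len(gr): print('grip',gr.min(0).round(1),gr.max(0).round(1))
for y0 in range(-340,50,40):
    r=q[(abs(q[:,1]-y0)<8)]
    if len(r): print(y0,len(r),np.median(r,0).round(1))
c=grab('scene'); a=cv2.resize(c['image'][180:340,140:290],None,fx=2.6,fy=2.6,interpolation=2); b=cv2.resize(c['image'][20:210,290:460],(390,416),interpolation=2)
if len(sys.argv)>1: cv2.imwrite(sys.argv[1],np.hstack([a,b]))
E
python3 pole.py
```

```text
19.525 [ 433.2 -216.2   88.3] [-0.06  0.14  1.79]
grip [ 437.5 -176.3  101. ] [ 437.5 -176.3  101. ]
-340 14 [ 408.1 -340.7  112.4]
-180 6 [ 437.5 -174.2   98.8]
-140 24 [ 433.8 -140.7   98.4]
-100 29 [ 432.7 -101.7   98.2]
-60 24 [431.4 -60.6  98.9]
-20 24 [431.7 -20.8  99. ]
20 36 [431.6  19.1 100.8]
```

It's seated: the weight is carried by the forks and the rod readings match the start. Releasing and retreating.

Request:
arm_command(rows=[0,0,0,0,40,0,0,0,0,94,0,0,0,0,94,0,0,0,0,94,0,0,0,0,94], newtons=10)

```text
clock: 20.25
eef_pos: [432.9, -216.0, 87.8]
eef_rot: [-3.142, 0.0, 1.573]
wrist_force: [-0.6, -0.1, 0.4]
finger_gap: 69.8
```

Request:
arm_command(rows=[0,0,0,0,94,0,0,10,0,94,0,0,30,0,94,0,0,50,0,94,0,0,50,0,94])

```text
clock: 20.88
eef_pos: [432.7, -215.9, 230.1]
eef_rot: [3.141, 0.0, 1.573]
wrist_force: [0.6, -0.9, -0.4]
finger_gap: 94.0
```

Request:
arm_command(rows=[-40,0,30,0,94,-40,0,20,0,94,-20,0,0,0,94,0,0,0,0,94,0,0,0,0,94])

```text
clock: 21.5
eef_pos: [333.4, -216.0, 278.0]
eef_rot: [3.141, 0.0, 1.573]
wrist_force: [-0.1, -0.3, 0.1]
finger_gap: 94.0
```

```bash
python3 pole.py pics/p6.png; python3 eye.py
```

```text
21.5 [ 333.4 -216.   278. ] [-0.14 -0.32  0.08]
grip [ 423.6 -314.3   88.5] [ 442.2 -189.7  113.9]
-340 80 [ 433.5 -340.2  101.1]
-300 18 [ 441.6 -299.   106.5]
-260 18 [ 441.8 -259.4  106.3]
-220 55 [ 434.3 -220.   106.5]
-180 31 [ 434.8 -179.6   97.8]
-140 24 [ 433.7 -140.5   97.7]
-100 30 [ 432.6 -100.7   97.9]
-60 24 [431.5 -60.7  99.6]
-20 24 [431.6 -20.8  99.6]
20 36 [431.6  19.1 101.2]
21.6 [ 333.4 -216.   277.7] [0.1  0.53 0.35]
flap angle peaks [(np.float64(5.0), np.int64(197)), (np.float64(7.0), np.int64(940)), (np.float64(6.0), np.int64(1231))] n 2623
theta~ 6.9 eye x~ -17.7
```

View pics/p6.png

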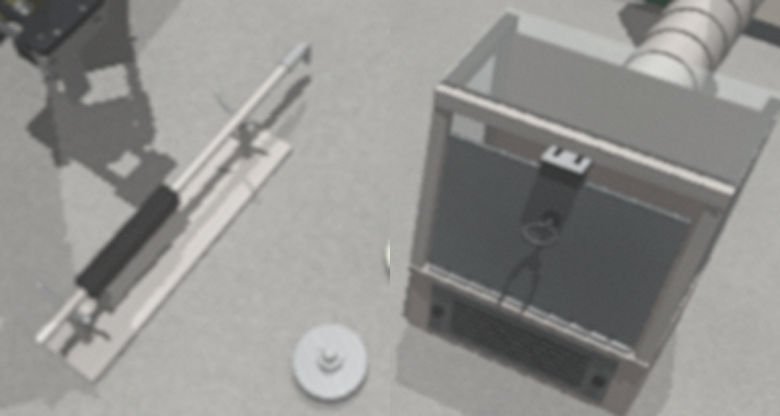

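The pole lies in both forks (left half, grip at (128,240), hook at (303,50)). The flap stands shut under the catch, with the ring at (540,232). Handing in.

```bash
python3 -c "
from cell import manip
manip.sign_off()"
```

```text
the job is handed in; nothing more can be done
```

The flap is shut and held by its catch, and the pole is back in both forks of its stand. I handed the job in at about 21.6 s of the 58 s allowed; no verdict was reported.

- **Pull:** the highest wrist force I read was about 8 N along the pull, at the roller. It then fell to about 0 as the catch snapped. Readings come only at the end of each move, so a short peak between them would not show.
- **Catch:** with the hook slack, and again at the end, the flap stayed at about 7° with the eye at x ≈ -17 mm. I did not pull on to feel the buffer itself.
- **Pole:** the rod readings match the start to within about 1 to 2 mm along its length, with the hook at the same end and pointing down.
- **Arm:** it stands clear of everything with the gripper open. None of my readings or pictures suggested it touched the box.
- **Bystanders:** I did not measure their positions again at the end. The arm and pole kept well above them all the way.

One disagreement came up: the roof outline put the box about 7 mm deeper than its front face and the ring fit did. I used the ring fit, and the hook went in without contact.

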